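# Load the flat paddle into the tint mixer and hold it home

### The arm

A 6-joint arm with a two-finger parallel gripper is mounted at the origin on a cart in front of the work surface, level with it; the furniture and walls round the work are solid. World frame = base frame: x ahead of the robot, y to its left, z up, the work surface at z = 0. Lengths are in m, angles in rad, forces in N, time in s.
With the tool pointing down it reaches from about 0.35 to 0.925 m from the base axis. Payload 6.4 kg.
Tool frame: the origin (TCP) lies on the front face of the gripper's body, between the roots of the fingers; the fingertips stand robot.tcp_to_tips ahead of it and the grasp point (between the pads) lies 78 mm ahead of it (robot.tcp_to_tips is the distance from the TCP to the fingertips, in m); z points along the fingers, y is the direction in which the jaws open and shut (so a half turn about z gives the same grasp; the last joint's range is limited). The gripper opens to 94 mm and grips with 3 to 60 N. Pads are 16 mm wide; open, the fingers measure 119 mm over their backs; the gripper's body (75 mm by 177 mm) begins 78 mm behind the grasp point.
Start: joints at [-1.475, 0.245, 1.558, -0, 1.339, -0.174], TCP at [0.173, -0.626, 0.303] pointing down, gripper open.
Joint ranges: [-3.13, 3.13], [-1.02, 2.26], [0.13, 2.54], [-0.95, 4.09], [0.21, 2.88], [-2.74, 2.74]. Speed limits (rad/s): [2.57, 2.57, 3.14, 3.14, 3.14, 3.14].

### API

Orientations are given as a unit quaternion [w, x, y, z].
In Python, from plant import robot, fingers, read_camera, monitor gives the robot as it stands. The module is installed in compiled form; this text tells all that it offers. Calls block until the motion is done:
- robot.move_to(position, orientation): joint-space move of the TCP to a pose.
- robot.servo_line(position, frame=None, velocity=0.15, force_limit=None): straight line of the TCP; frame=None keeps the orientation; velocity is the mean speed in m/s. With force_limit (N) it stops when the force on the tool has changed by that much, and returns True; else False.
- robot.movej(angles): joint-space move.
- fingers.command_gripper(opening, newtons=None): finger opening in m; newtons is the grip in N (None keeps the last); returns when the fingers have stopped.
- robot.dwell(seconds).
- robot.inverse_kinematics(position, orientation): joint angles nearest the present ones, or None.
- read_camera(name): name is "side" or "top"; returns a dict with "color" (400x640x3 uint8, blue, green, red), "fx", "fy", "cx", "cy" (pixels), "T" (4x4, takes a point from camera to world coordinates). Camera axes: x right, y down, z forward; pixel columns grow to the right and rows downward; lengths in m; the calibration is good to about 2 mm. A picture is of the moment at which its call begins. There is no depth.
A pose or a line that the arm cannot do raises robot.Unreachable and nothing moves.
- robot.job_done(): hands the job in, once; it reports no verdict.
Readings, each from a call of its own:
- monitor.read_time_s(): time.
- monitor.read_joint_positions(): joint angles.
- monitor.read_joint_vel(): joint speeds.
- monitor.read_joint_efforts(): joint torques, N m.
- monitor.read_ee_pos(): TCP position.
- monitor.read_tcp_rot(): TCP orientation.
- monitor.read_wrist_force(): force on the tool from outside, world axes, zero at the start.
- monitor.read_wrist_torque(): the same for the moment, N m.
- monitor.read_gripper_width(): finger opening in m.
Only numpy, scipy, OpenCV 4.12 (cv2) and the standard library are available. Lean on these libraries where they do the work, as an engineer would, in place of code of your own. Each camera call takes 0.05 s, during which the arm holds its last target.

### The job

Get the tint mixer ready: first fold its guard flap up by the grip bar until it stands straight upright, square to the mixer's deck. Then take the flat paddle out of the rack (leave the wire whisk in its hole and the pots and the bottle where they are), turn its cross-shaped key to match the slots of the chuck, slide it in and press it fully home, collar down on the chuck. A spring in the chuck pushes the paddle back out, so finish still gripping the paddle and pressing it home: do not let go.

Things in the scene. Friction and masses are not known exactly. Their poses are not given: they have to be found in the camera images.
- mixer: Tabletop tint mixer, white shell 112 x 112 mm, fixed to the table, at any place and yaw. Origin on the table under the chuck's axis; its x axis points from the front (speed dial) to the rear (guard hinge), z up. Shell from x = -32 to +82 mm, y = +-56 mm. Front deck 46 mm high, rear housing (x over 50 mm) 62 mm high, hinge cheeks to 77 mm.
- guard (a joint): Angle of the guard flap on its hinge: 0 lies flat over the chuck, 1.571 stands straight upright, stop at 2.1. The hinge is stiff (about 0.14 N m friction): the flap stays where it is left.
- guard_hinge (a point): Middle of the guard's hinge line, 58 mm behind the chuck axis and 72 mm above the table; the hinge runs along the mixer's y axis. The flap plate is 4 mm thick, 76 mm wide, with side skirts 10 mm deep on its underside.
- guard_bar (a point): Middle of the guard's grip bar: round, 10 mm thick, 56 mm free between 8 mm prongs, at the flap's free edge in its plane, 108 mm from the hinge and parallel to it. Behind it a window 27 mm wide, then the plate. Lying flat the bar overhangs the mixer's front, 72 mm high; upright it is the guard's top, 185 mm high. It can turn in a pinch from above, so the gripper may stay vertical throughout.
- chuck: Steel drive chuck, an upright round boss 38 mm across and 22 mm high on the mixer's deck, which turns stiffly (about 0.25 N m) about the vertical. In its top is a cross-shaped socket 22 mm deep: two slots 8 mm wide and 28 mm long, along the chuck's own x and y axes. Origin at the boss's foot on its axis, 45 mm above the table; z up.
- chuck_mouth (a point): Centre of the chuck's top face, 67 mm above the table; axes as the chuck's.
- ejector (a joint): Spring plunger in the bottom of the socket: 0 sprung out (top 9 mm below the chuck's top face), about 0.009 when the paddle is fully home, stop at 0.010. Pushes up with 3.5 N at 0 and 8 N at 0.009.
- paddle: Flat mixing paddle, 80 g (varies), 122 mm long, upright in one of the rack's holes. Origin at the key's foot on the axis; z up, x along the blade's width. Key: cross 24 mm across, arms 5 mm thick along its own x and y (any quarter turn fits), z = 0 to 18 mm, lowest 5 mm slimmer. Blade: z = 61 to 122 mm, 42 mm wide (x), 8 mm thick (y); grip its flat sides about 98 mm above the foot.
- paddle_shoulder (a point): Centre of the underside of the paddle's collar (34 mm across, 7 mm thick), 18 mm above the key's foot; it meets the chuck's top face when home and rests on the rack's top at the start. Above the collar the stem is 12 mm thick.
- whisk: Wire balloon whisk, 38 mm across and 120 mm tall, with round shank, standing in the rack's other hole. Origin at its foot, z up. Must stay there.
- rack: White block 64 x 160 mm on a 74 x 170 mm foot, fixed; top 50 mm above the table. Origin on the table under its centre. Two round holes 28 mm across, 30 mm deep, at y = -48 and +48 mm in its frame; which holds the paddle varies. Beware the wall shelf over the rear of the table: underside 327 mm up, front edge 683 mm ahead of the robot.
- powder_pot: Round pot, 55 mm across, 44 mm tall, origin under its centre. Bystander.
- developer_bottle: Slender applicator bottle, 36 mm across, 126 mm tall, origin under its centre. Bystander.
- wax_pot: Round pot, 50 mm across, 51 mm tall, origin under its centre. Bystander.
Mind the look-alikes: they are no part of the job. What is shaped like the paddle but orange is not meant.

How it is judged:
On the way, in this order (a step that is already met when the one before it is completed fails the run):
1. the guard stands upright (within 10 degrees) while the paddle is still in the rack (value of joint guard between 1.396 and 1.746 rad and distance of paddle from where it was at the start of the episode below 0.03 m), for 0.2 s.
2. the paddle's key has dropped into the chuck's cross slots (z of paddle_shoulder in the frame of chuck_mouth below 0.012 m and horizontal distance between paddle_shoulder and chuck_mouth below 0.005 m), for 0.1 s.
At the end, for the whole second after the job is handed in: Guard upright within 10 degrees; paddle at rest home in the chuck (collar within 2 mm of its face, on axis within 4 mm, within 5 degrees of upright), ejector in by over 7 mm, gripper still on the paddle (over 3 N) and pressing it into the chuck (over 4 N); whisk still in its hole (value of joint guard between 1.396 and 1.746 rad and z of paddle_shoulder in the frame of chuck_mouth below 0.002 m and horizontal distance between paddle_shoulder and chuck_mouth below 0.004 m and angle between paddle's own z axis and vertical below 0.09 rad and value of joint ejector above 0.007 m and contact force between paddle and chuck above 4 N and contact force between the fingers and paddle above 3 N and linear speed of paddle below 0.02 m/s and distance between whisk and rack below 0.08 m and angle between whisk's own z axis and vertical below 0.2 rad); the arm keeps its last pose, push and grip.
It fails at once if the whisk is pulled out or knocked (distance of whisk from where it was at the start of the episode above 0.02 m or angle between whisk's own z axis and vertical above 0.35 rad).
It fails at once if a pot or the bottle is shoved away or tipped (distance of any of powder_pot, developer_bottle, wax_pot from where it was at the start of the episode above 0.03 m or angle between any of powder_pot, developer_bottle, wax_pot's own z axis and vertical above 0.4 rad).
It also fails if it takes over 54 s, if anything falls off the work surface, if the arm or the gripper's body presses on something with over 40 N, if the wrist force passes 120 N, or if a joint passes its speed limit or range.

## Working session

There is one attempt and no reset: what is moved stays moved. The work goes in short steps, each a Python script; the robot and the scene stay as the last script left them, time stands still between calls to the robot, and variables do not carry over. Pictures are saved under pics/ and viewed, and the job is handed in when it is done.

```bash
ls; mkdir -p pics
python3 - <<'E'
from plant import robot, fingers, read_camera, monitor
import cv2
for n in("top","side"):
    c=read_camera(n); cv2.imwrite(f"pics/{n}0.png",c["color"]); print(n,c["fx"],c["fy"],c["cx"],c["cy"]);print(c["T"].round(4).tolist())
print(robot.tcp_to_tips,monitor.read_time_s(),monitor.read_tcp_rot(),monitor.read_gripper_width())
E
```

```text
pics
top 508.43719473254913 508.43719473254913 317.6782837040835 197.72156938152327
[[-0.0001, -0.9721, 0.2347, 0.2062], [-1.0, -0.0002, -0.0011, -0.0208], [0.0011, -0.2347, -0.9721, 1.335], [0.0, 0.0, 0.0, 1.0]]
side 393.52985493941867 393.52985493941867 317.84305519967495 202.66884477860197
[[-0.9698, -0.1962, 0.1451, 0.3697], [-0.244, 0.7671, -0.5933, 0.5535], [0.0051, -0.6108, -0.7918, 0.8656], [0.0, 0.0, 0.0, 1.0]]
0.0972 0.1 [-8.23635705e-04  9.90912916e-01  1.34502464e-01  3.59692650e-05] 0.09392145437252256
```

View pics/top0.png

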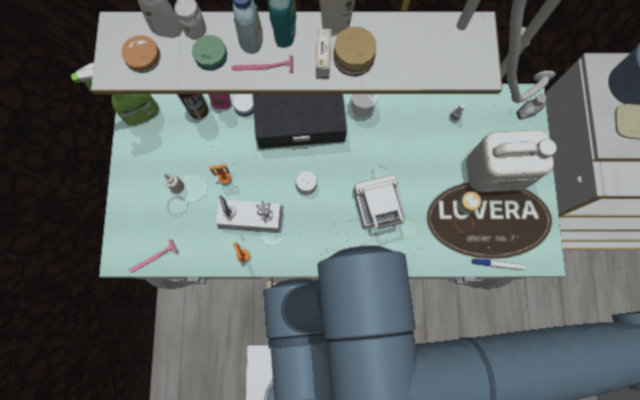

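View pics/side0.png

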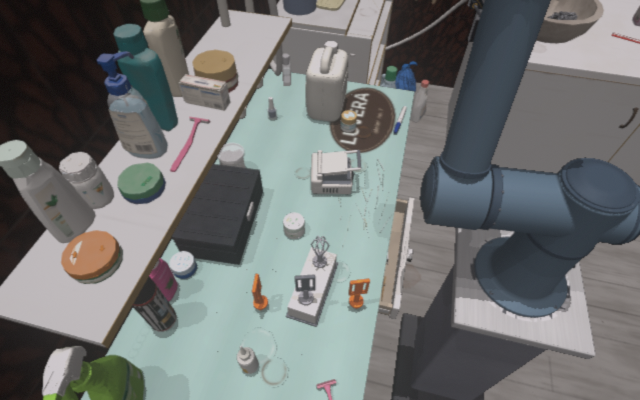

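```bash
cat > h.py <<'E'
import cv2, numpy as np
from plant import robot, fingers, read_camera, monitor
def crop(img,x0,y0,x1,y1,k,name):
    c=cv2.resize(img[y0:y1,x0:x1],None,fx=k,fy=k,interpolation=cv2.INTER_CUBIC)
    for x in range((x0+9)//10*10,x1,10):
        cv2.line(c,((x-x0)*k,0),((x-x0)*k,5),(0,0,255),1)
        if x%20==0: cv2.putText(c,str(x),((x-x0)*k,16),0,.4,(0,0,255),1)
    for y in range((y0+9)//10*10,y1,10):
        cv2.line(c,(0,(y-y0)*k),(5,(y-y0)*k),(0,0,255),1)
        if y%20==0: cv2.putText(c,str(y),(6,(y-y0)*k+4),0,.4,(0,0,255),1)
    cv2.imwrite("pics/"+name,c)
def proj(c,P):
    T=np.asarray(c["T"]);P=np.atleast_2d(P);q=(P-T[:3,3])@T[:3,:3]
    return np.c_[c["fx"]*q[:,0]/q[:,2]+c["cx"],c["fy"]*q[:,1]/q[:,2]+c["cy"]]
def back(c,uv,z):
    T=np.asarray(c["T"]);uv=np.atleast_2d(uv).astype(float)
    d=np.c_[(uv[:,0]-c["cx"])/c["fx"],(uv[:,1]-c["cy"])/c["fy"],np.ones(len(uv))]@T[:3,:3].T
    return T[:3,3]+d*((z-T[2,3])/d[:,2])[:,None]
E
python3 - <<'E'
from h import *
t=cv2.imread("pics/top0.png");s=cv2.imread("pics/side0.png")
crop(t,340,165,420,240,8,"tm.png");crop(t,200,150,320,270,5,"tr.png")
crop(s,300,140,380,205,9,"sm.png");crop(s,240,220,380,330,5,"sr.png")
E
```

```text
(no output)
```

View pics/tm.png

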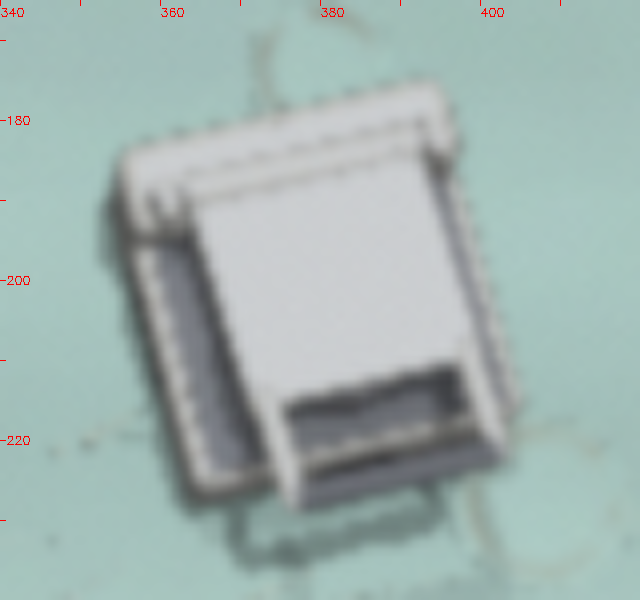

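View pics/tr.png

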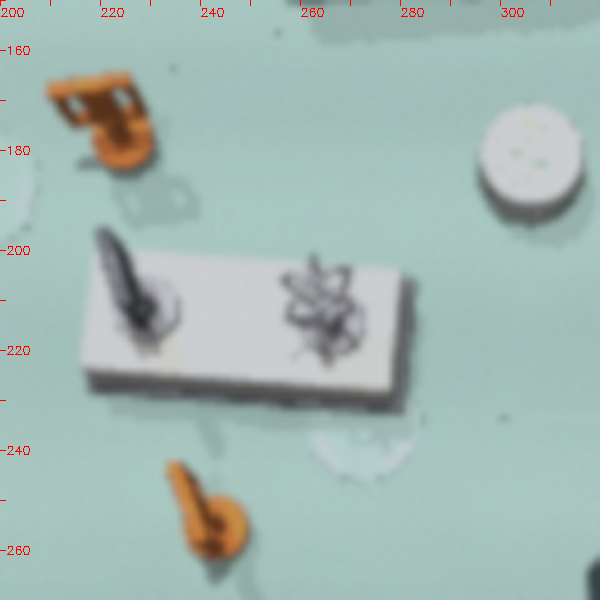

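View pics/sm.png

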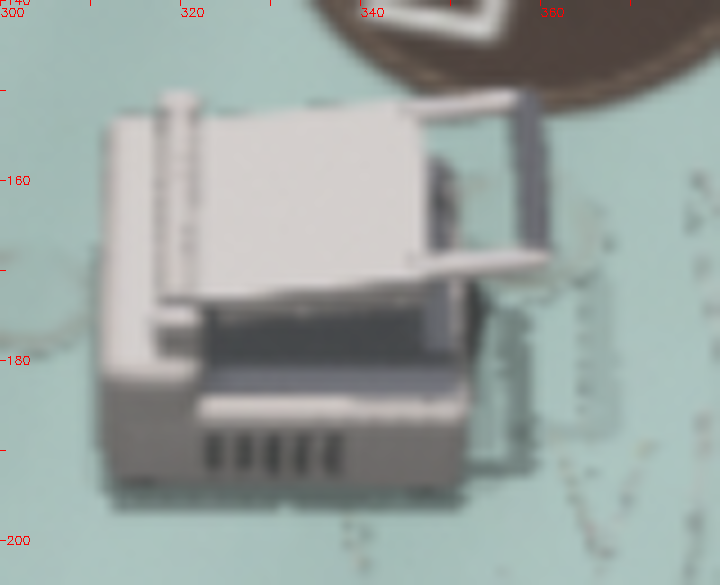

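View pics/sr.png

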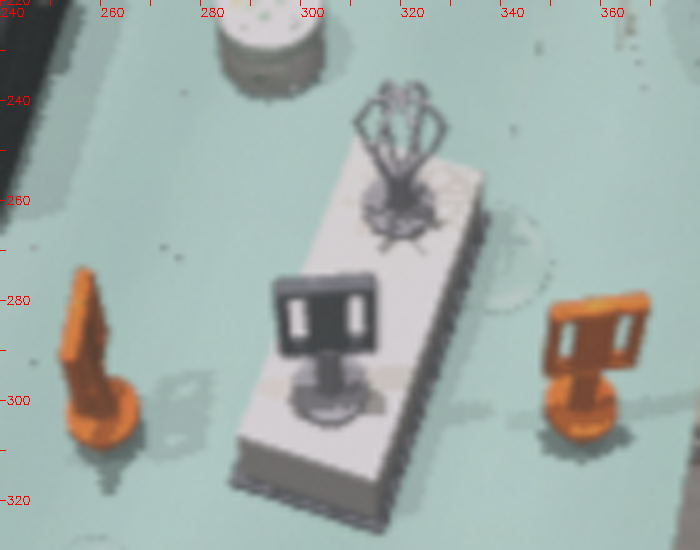

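```bash
cat >> h.py <<'E'
def Rz(a): return np.array([[np.cos(a),-np.sin(a),0],[np.sin(a),np.cos(a),0],[0,0,1]])
E
cat > fit.py <<'E'
from h import *
from scipy.optimize import least_squares
ct=read_camera("top");cs=read_camera("side")
m=lambda *a:np.array(a)/1000
fix=[(ct,m(82,56,62),(355.3,184.3)),(ct,m(82,-56,62),(394.5,175.2)),(ct,m(-32,56,46),(364.5,226)),(ct,m(-32,-56,46),(404,216)),
(cs,m(82,56,62),(311.2,181.5)),(cs,m(82,-56,62),(311.7,153)),(cs,m(-32,56,46),(351.5,184.5)),(cs,m(-32,56,0),(351.5,194.5))]
bar=[(ct,28,(376.3,225.5)),(ct,-28,(400.5,220)),(cs,28,(378.7,167.5)),(cs,-28,(377.5,151.5))]
def res(p,lst=False):
    x,y,a,th=p;o=[]
    W=lambda P:np.array([x,y,0])+Rz(a)@P
    for c,P,uv in fix:o.append(proj(c,W(P))[0]-uv)
    for c,yy,uv in bar:o.append(proj(c,W(np.array([.058-.108*np.cos(th),yy/1000,.072+.108*np.sin(th)])))[0]-uv)
    o=np.array(o); return o if lst else o.ravel()
r=least_squares(res,[.45,-.15,-.2,.0],loss="soft_l1")
print(r.x.round(4));print(res(r.x,True).round(1))
for th in(0,.05,.1,.2): print(th,least_squares(lambda q:res([*q,th]),r.x[:3]).cost)
# rack
z=.05
top=back(ct,[(219,200),(281,204),(279,227.5),(216.5,223)],z);print(top.round(4), top.mean(0))
sd=back(cs,[(286.5,308),(313,316),(334,255),(310,246)],z);print(sd.round(4), sd.mean(0))
E
python3 fit.py
```

```text
[ 0.4858 -0.1883  0.2394  0.1857]
[[ -2.1  -1. ]
 [  0.3  -1.8]
 [ -0.5   0.4]
 [  1.8   0.3]
 [ -0.1  -0.2]
 [  0.1  -1.3]
 [  1.5   1.1]
 [  0.3   1.6]
 [  1.9   1.2]
 [ -0.6   1.4]
 [-18.8  -1. ]
 [-18.8   0.1]]
0 359.32617500497014
0.05 341.1160770324434
0.1 327.9638322430042
0.2 317.87630930301174
[[0.5103 0.234  0.05  ]
 [0.4997 0.0728 0.05  ]
 [0.4379 0.0769 0.05  ]
 [0.4496 0.2376 0.05  ]] [0.47440733 0.15532959 0.05      ]
[[0.5146 0.239  0.05  ]
 [0.4544 0.2422 0.05  ]
 [0.4437 0.0851 0.05  ]
 [0.5053 0.0751 0.05  ]] [0.47952236 0.16032977 0.05      ]
```

```bash
sed -i 's/(378.7,167.5)/(359.3,167.3)/;s/(377.5,151.5)/(358.4,151.7)/' fit.py; python3 fit.py|head -17
```

```text
[ 0.4868 -0.188   0.24    0.1869]
[[-2.2 -1.4]
 [ 0.2 -2.1]
 [-0.6  0.1]
 [ 1.7 -0. ]
 [-0.4 -0.1]
 [-0.3 -1.3]
 [ 1.2  1. ]
 [-0.   1.6]
 [ 1.8  0.8]
 [-0.6  1. ]
 [ 0.2 -0.8]
 [-0.1 -0.2]]
0 36.849113623235766
0.05 26.89482241845682
0.1 19.590489425249007
0.2 13.821392279882485
```

```bash
cat > ov.py <<'E'
from h import *
import sys
x,y,a,th=map(float,sys.argv[1:5]); tag=sys.argv[5]
W=lambda P:np.array([x,y,0])+np.asarray(P)/1000@Rz(a).T
segs=[]
def box(x0,x1,y0,y1,z0,z1):
    for z in(z0,z1):
        q=[(x0,y0,z),(x1,y0,z),(x1,y1,z),(x0,y1,z)]
        for i in range(4):segs.append((q[i],q[(i+1)%4]))
    for p in[(x0,y0),(x1,y0),(x1,y1),(x0,y1)]:segs.append(((*p,z0),(*p,z1)))
box(-32,82,-56,56,0,46);box(50,82,-56,56,46,62)
g=lambda r,yy,n=0:(58-r*np.cos(th)+n*np.sin(th)*1,yy,72+r*np.sin(th)+n*np.cos(th))
G=[(g(0,-38),g(0,38)),(g(0,-38),g(76,-38)),(g(0,38),g(76,38)),(g(76,-38),g(76,38)),(g(76,-32),g(108,-32)),(g(76,32),g(108,32)),(g(108,-36),g(108,36))]
for n,bx in(("top",(340,165,420,240)),("side",(300,140,380,205))):
    c=read_camera(n);k=9;x0,y0,x1,y1=bx
    im=cv2.resize(c["color"][y0:y1,x0:x1],None,fx=k,fy=k,interpolation=cv2.INTER_CUBIC)
    for S,col in((segs,(0,0,255)),(G,(255,0,0))):
        for p,q in S:
            uv=(proj(c,W([p,q]))+.5-[x0,y0])*k
            cv2.line(im,*[tuple(int(v) for v in u) for u in uv],col,1,cv2.LINE_AA)
    cv2.imwrite(f"pics/ov_{n}_{tag}.png",im)
E
python3 ov.py .4868 -.188 .24 .187 a
```

```text
(no output)
```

View pics/ov_top_a.png

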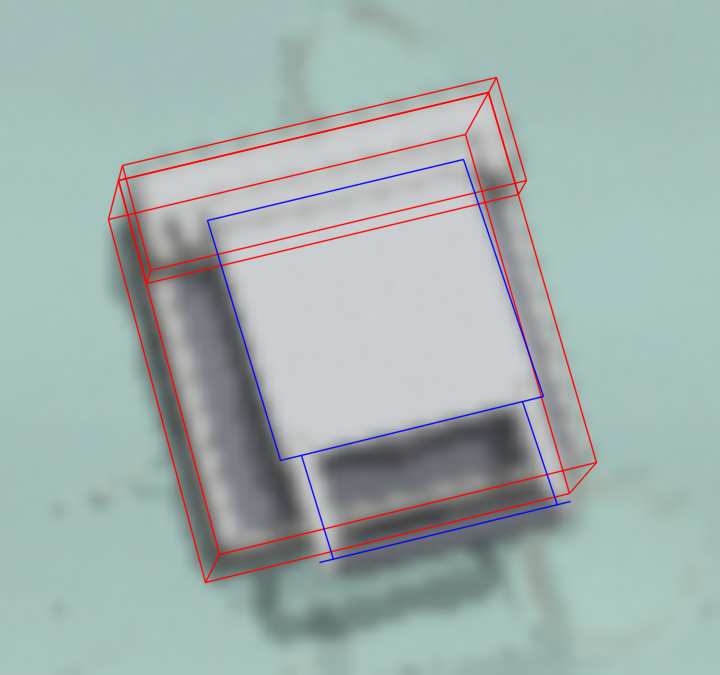

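View pics/ov_side_a.png

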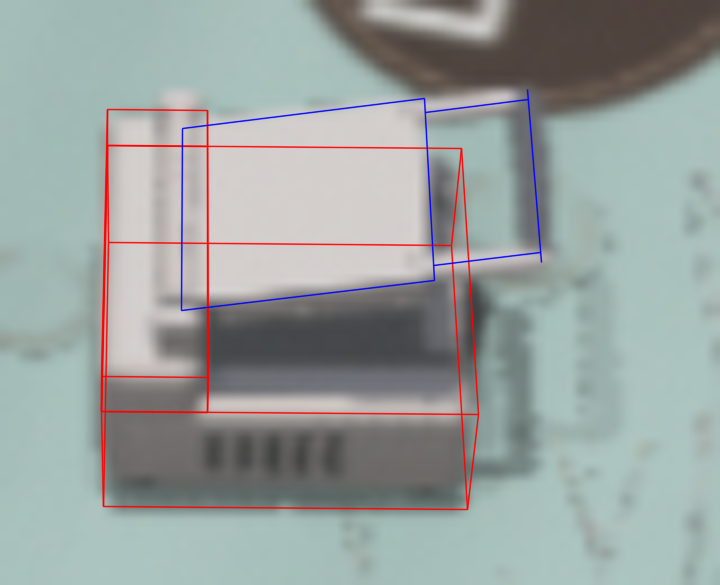

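```bash
cat > pm.py <<'E'
from h import *
ct=read_camera("top");cs=read_camera("side")
a=back(cs,[(294.5,275.8),(315,274.8)],.154);b=back(cs,[(295.5,290.8),(315,290)],.093)
for q in(a,b):
    d=q[0]-q[1];print(q.round(4).tolist(),q.mean(0).round(4),np.linalg.norm(d),np.arctan2(d[1],d[0]))
print("collar side",back(cs,[(305.2,299.5)],.055),"top",back(ct,[(230.5,211.5)],.055))
print("blade top in top",back(ct,[(219.5,195.8)],.154))
for n,uv,z in(("orange",(242,252),.03),("pot",(306,180),.044),("bottle",(172,180),.12),("jugcap",(546,147),.25),("jugfront",(500,188),.0),("gold",(471,201),.045)):print(n,back(ct,[uv],z).round(3))
bt=back(ct,[(340+445/9-.5,165+532/9-.5)],.08);print("bar",bt)
def tri(u,v):
    rows=[]
    import numpy as np
    A=np.zeros((3,3));B=np.zeros(3)
    for c,q in((ct,u),(cs,v)):
        o=np.asarray(c["T"])[:3,3];d=back(c,[q],0)[0]-o;d/=np.linalg.norm(d);M=np.eye(3)-np.outer(d,d);A+=M;B+=M@o
    return np.linalg.solve(A,B)
print("bar tri",tri((340+445/9-.5,165+532/9-.5),(300+533/9-.5,140+175/9-.5)))
E
python3 pm.py
python3 - <<'E'
from h import *
ct=read_camera("top");cs=read_camera("side")
crop(ct["color"],205,185,250,225,16,"p_t.png");crop(cs["color"],280,265,330,315,14,"p_s.png")
E
```

```text
[[0.5003, 0.2107, 0.154], [0.4612, 0.1985, 0.154]] [0.4807 0.2046 0.154 ] 0.04098643646520721 0.30301126850404275
[[0.4997, 0.2144, 0.093], [0.4602, 0.2025, 0.093]] [0.4799 0.2085 0.093 ] 0.04124959227944897 0.29306190016927014
collar side [[0.4798111  0.21222268 0.055     ]] top [[0.47876624 0.20202156 0.055     ]]
blade top in top [[0.4960531  0.21262486 0.154     ]]
orange [[0.378 0.173 0.03 ]]
pot [[0.566 0.008 0.044]]
bottle [[0.545 0.339 0.12 ]]
jugcap [[ 0.586 -0.536  0.25 ]]
jugfront [[ 0.556 -0.517  0.   ]]
gold [[ 0.509 -0.422  0.045]]
bar [[ 0.44244702 -0.20102613  0.08      ]]
bar tri [ 0.44035199 -0.19934953  0.09180249]
```

View pics/p_t.png

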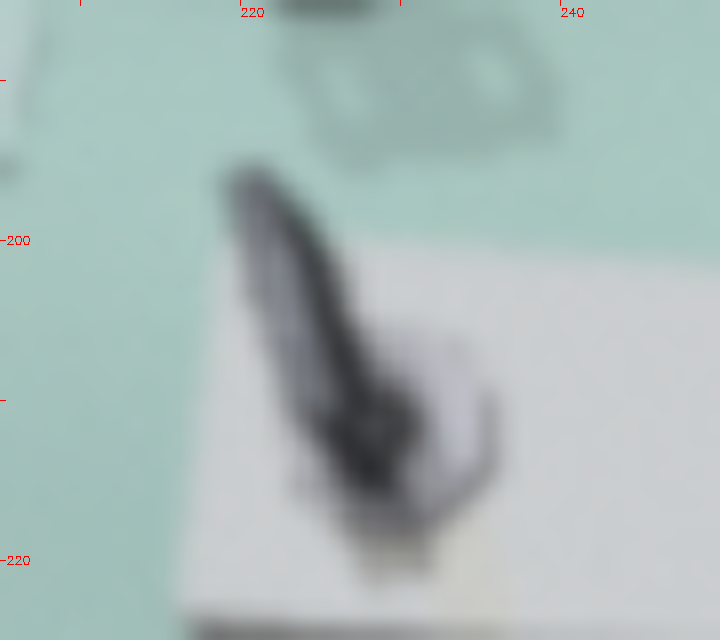

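View pics/p_s.png

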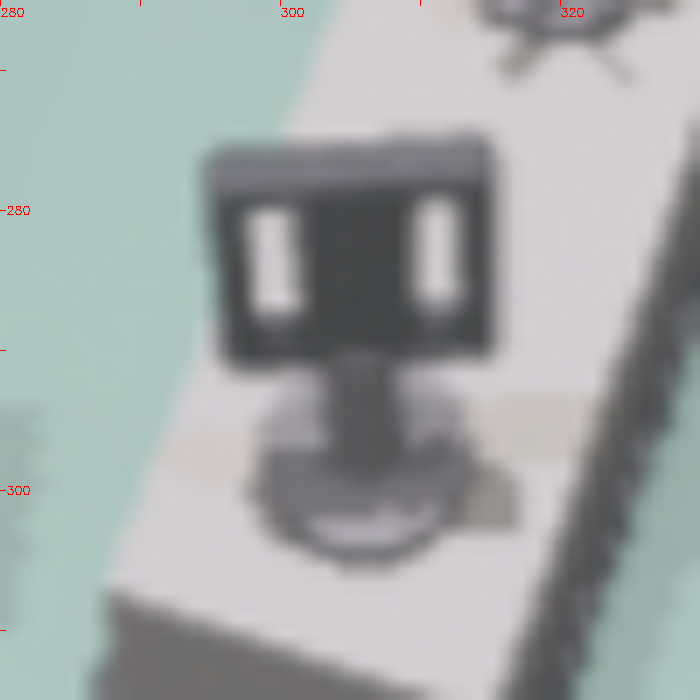

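```bash
cat >> h.py <<'E'
from scipy.spatial.transform import Rotation
def down(a):
    "tool z down, tool y along angle a (world)"
    y=np.array([np.cos(a),np.sin(a),0]);z=np.array([0,0,-1.]);x=np.cross(y,z)
    q=Rotation.from_matrix(np.c_[x,y,z]).as_quat();return [q[3],q[0],q[1],q[2]]
E
python3 - <<'E'
from h import *
for a in(.24,.24+np.pi,):
    for p in([.4404,-.1993,.163],[.4404,-.1993,.25],[.543,-.174,.258]):
        j=robot.inverse_kinematics(p,down(a));print(a,p,None if j is None else np.round(j,2))
for a in(.3,.3+np.pi,.3+np.pi/2,.3-np.pi/2):
    for p in([.48,.205,.21],[.48,.205,.33]):
        j=robot.inverse_kinematics(p,down(a));print("paddle",a,p,None if j is None else np.round(j,2))
    p=[.487,-.188,.26];j=robot.inverse_kinematics(p,down(a));print("chuck",a,None if j is None else np.round(j,2))
ct=read_camera("top");cs=read_camera("side")
print(back(ct,[(222.7,204.3)],.154),back(cs,[(304.9,277)],.154))
E
```

```text
0.24 [0.4404, -0.1993, 0.163] [-0.66  0.04  2.07 -0.    1.04 -0.9 ]
0.24 [0.4404, -0.1993, 0.25] [-0.66 -0.1   2.02 -0.    1.22 -0.9 ]
0.24 [0.543, -0.174, 0.258] [-0.51  0.1   1.8  -0.    1.23 -0.75]
3.3815926535897933 [0.4404, -0.1993, 0.163] [-0.66  0.04  2.07 -0.    1.04  2.24]
3.3815926535897933 [0.4404, -0.1993, 0.25] [-0.66 -0.1   2.02 -0.    1.22  2.24]
3.3815926535897933 [0.543, -0.174, 0.258] [-0.51  0.1   1.8  -0.    1.23  2.39]
paddle 0.3 [0.48, 0.205, 0.21] [ 0.19  0.05  1.95 -0.    1.14 -0.11]
paddle 0.3 [0.48, 0.205, 0.33] [ 0.19 -0.08  1.85 -0.    1.37 -0.11]
chuck 0.3 [-0.59 -0.01  1.92 -0.    1.23 -0.89]
paddle 3.441592653589793 [0.48, 0.205, 0.21] None
paddle 3.441592653589793 [0.48, 0.205, 0.33] None
chuck 3.441592653589793 [-0.59 -0.01  1.92 -0.    1.23  2.26]
paddle 1.8707963267948966 [0.48, 0.205, 0.21] [ 0.19  0.05  1.95 -0.    1.14 -1.68]
paddle 1.8707963267948966 [0.48, 0.205, 0.33] [ 0.19 -0.08  1.85 -0.    1.37 -1.68]
chuck 1.8707963267948966 [-0.59 -0.01  1.92 -0.    1.23 -2.46]
paddle -1.2707963267948965 [0.48, 0.205, 0.21] [ 0.19  0.05  1.95 -0.    1.14  1.46]
paddle -1.2707963267948965 [0.48, 0.205, 0.33] [ 0.19 -0.08  1.85 -0.    1.37  1.46]
chuck -1.2707963267948965 [-0.59 -0.01  1.92 -0.    1.23  0.68]
[[0.47520944 0.2040622  0.154     ]] [[0.47946387 0.20812273 0.154     ]]
```

Run:
```python
from h import *
q=down(.24)
fingers.command_gripper(.032,15)
robot.move_to([.36,-.28,.30],q)
robot.move_to([.4404,-.1993,.205],q)
print(monitor.read_time_s(),monitor.read_ee_pos(),monitor.read_gripper_width(),monitor.read_wrist_force())
ct=read_camera("top");cs=read_camera("side")
crop(ct["color"],330,160,430,240,7,"g1t.png");crop(cs["color"],290,100,390,205,6,"g1s.png")
print(proj(ct,[.4404,-.1993,.092]),proj(cs,[.4404,-.1993,.092]),proj(cs,[.4404,-.1993,.108]))
```

```text
3.85 [ 0.44060785 -0.20025515  0.20566726] 0.03226895351479005 [ 0.00194217  0.17152931 -0.66852482]
[[388.94028256 223.52724341]] [[358.75027315 158.92143516]] [[359.27121873 154.7578264 ]]
```

View pics/g1s.png

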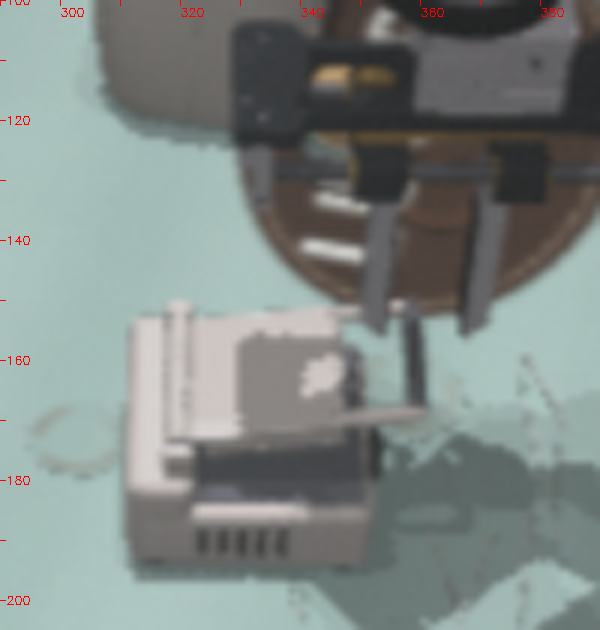

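View pics/g1t.png

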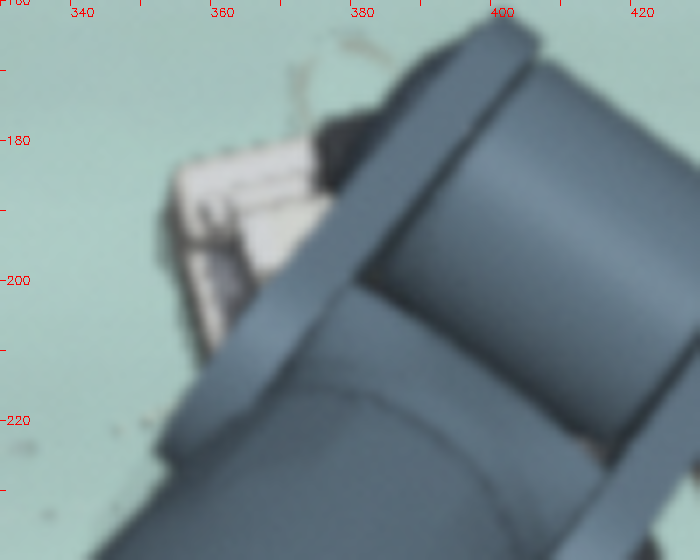

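Run:
```python
from h import *
print(robot.servo_line([.4404,-.1993,.163],velocity=.08,force_limit=8), monitor.read_ee_pos())
cs=read_camera("side");crop(cs["color"],290,100,390,205,6,"g2s.png")
fingers.command_gripper(.0,12)
print(monitor.read_gripper_width(),monitor.read_wrist_force(),monitor.read_time_s())
cs=read_camera("side");crop(cs["color"],290,100,390,205,6,"g3s.png")
```

```text
False [ 0.44052104 -0.19945481  0.16313576]
0.009549431944921674 [ 5.97449811  2.04955015 -2.34277837] 5.1583
```

View pics/g3s.png

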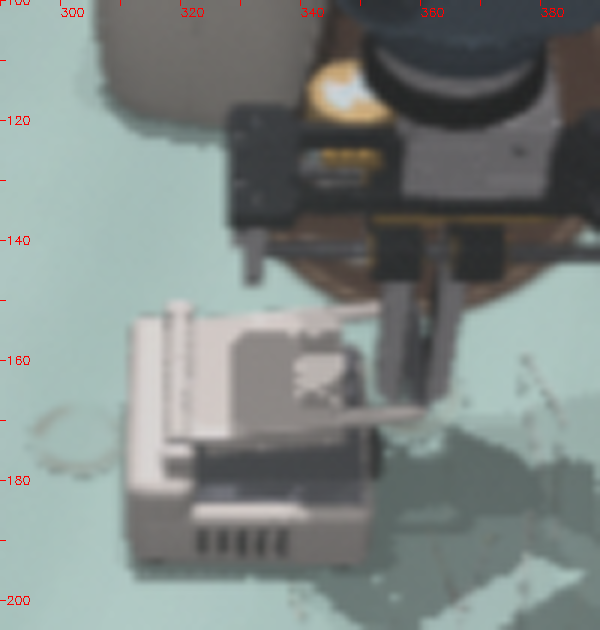

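Run:
```python
from h import *
M=np.array([.4868,-.188,0]);R=Rz(.24)
p0=monitor.read_ee_pos()
def bar(th): return M+R@np.array([.059-.108*np.cos(th),0,.072+.108*np.sin(th)])
th0=.187
off=np.array([0,0,.163-bar(th0)[2]])
for th in np.linspace(th0,np.pi/2+.03,15)[1:]:
    robot.servo_line((bar(th)+off),velocity=.07)
    f=R.T@monitor.read_wrist_force();print(round(th,2),(R.T@(monitor.read_ee_pos()-M)).round(4),f.round(1),round(monitor.read_gripper_width(),4))
print(monitor.read_time_s())
cs=read_camera("side");crop(cs["color"],280,80,400,205,6,"g4s.png")
```

```text
0.29 [-4.410e-02 -1.000e-04  1.739e-01] [2.9 0.4 0. ] 0.0095
0.39 [-0.0409 -0.      0.1839] [ 0.9  0.3 -0.4] 0.0097
0.49 [-3.660e-02 -1.000e-04  1.941e-01] [-4.1  0.2  3.1] 0.0089
0.59 [-3.160e-02 -1.000e-04  2.034e-01] [-8.2 -0.3  5.3] 0.0094
0.69 [-2.560e-02 -2.000e-04  2.125e-01] [-13.2   1.    9.6] 0.0095
0.79 [-0.0186 -0.0003  0.2213] [-15.6   2.   14.8] 0.0094
0.89 [-0.0102 -0.0006  0.2294] [-16.3   2.6  18.8] 0.0094
0.99 [-0.0004 -0.0008  0.2364] [-12.3   3.7  18. ] 0.0095
1.1 [ 0.01   -0.0008  0.2421] [-6.9  1.7 15.8] 0.0092
1.2 [ 0.0204 -0.0008  0.2464] [-4.2  1.8 12.2] 0.0095
1.3 [ 0.031  -0.0008  0.2496] [-2.1  1.9  9.8] 0.0094
1.4 [ 0.0418 -0.0008  0.2516] [0.2 0.7 7.9] 0.0094
1.5 [ 0.0525 -0.0007  0.2525] [0.1 0.1 6. ] 0.0092
1.6 [ 0.0632 -0.0007  0.2523] [ 1.  -1.9  4.7] 0.0092
9.525
```

View pics/g4s.png

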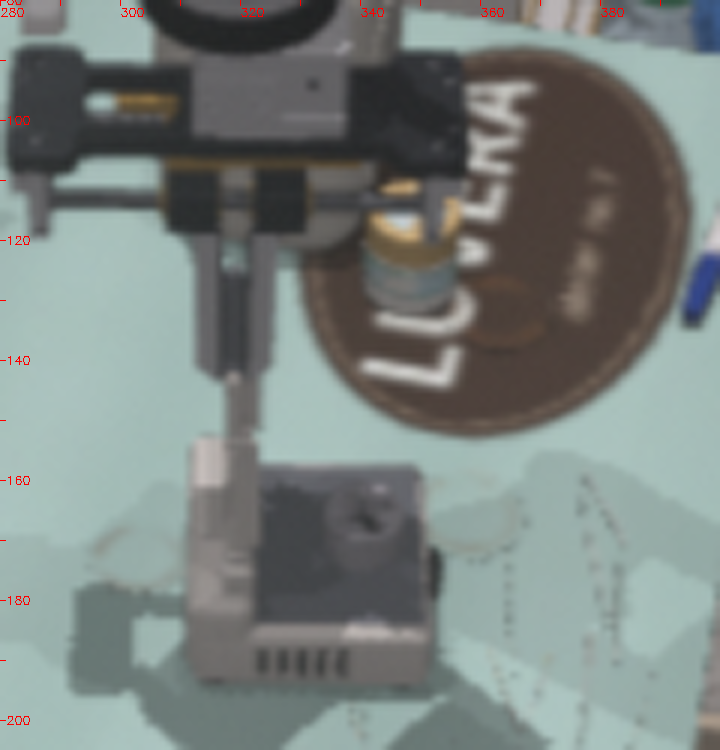

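```bash
python3 - <<'E'
from h import *
fingers.command_gripper(.03,12)
p=monitor.read_ee_pos(); robot.servo_line([p[0],p[1],.31],velocity=.12)
q=down(-1.27)
robot.move_to([.38,.0,.33],q)
print(monitor.read_time_s())
ct=read_camera("top");cs=read_camera("side")
crop(ct["color"],340,150,430,240,8,"c1t.png");crop(cs["color"],295,90,365,205,6,"c1s.png")
cv2.imwrite("pics/t1.png",ct["color"])
crop(cs["color"],315,155,355,185,18,"c1sz.png");
E
python3 ov.py .4868 -.188 .24 1.6 b
```

```text
12.2667
```

View pics/c1t.png

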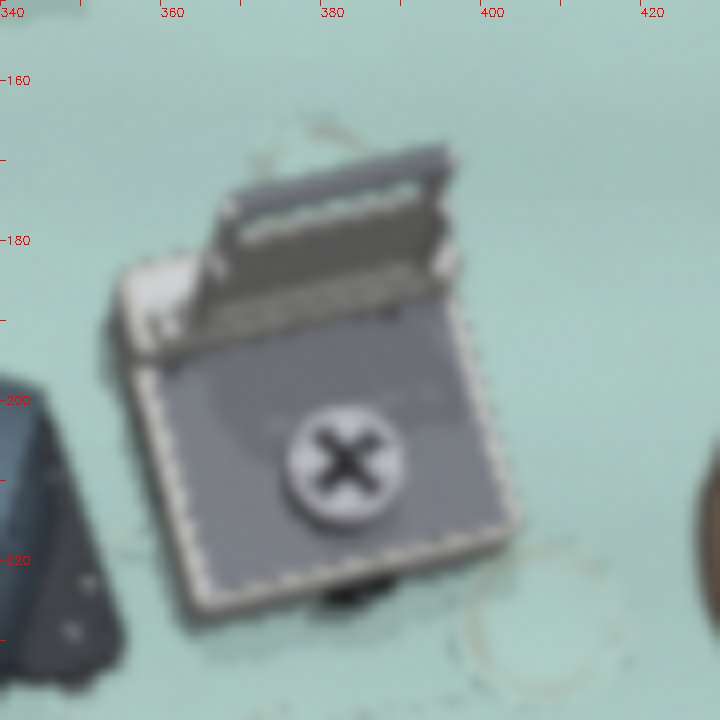

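View pics/c1s.png

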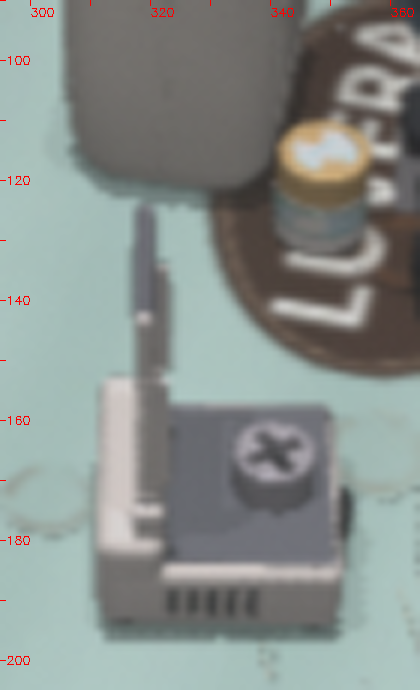

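View pics/c1sz.png

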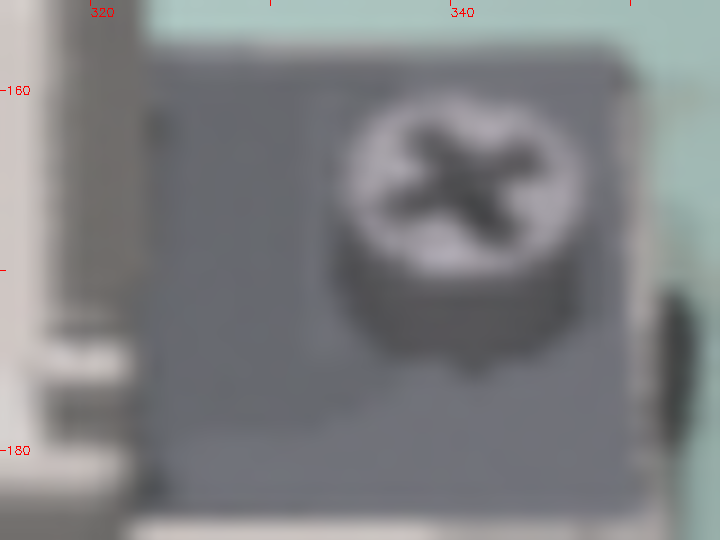

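View pics/ov_top_b.png

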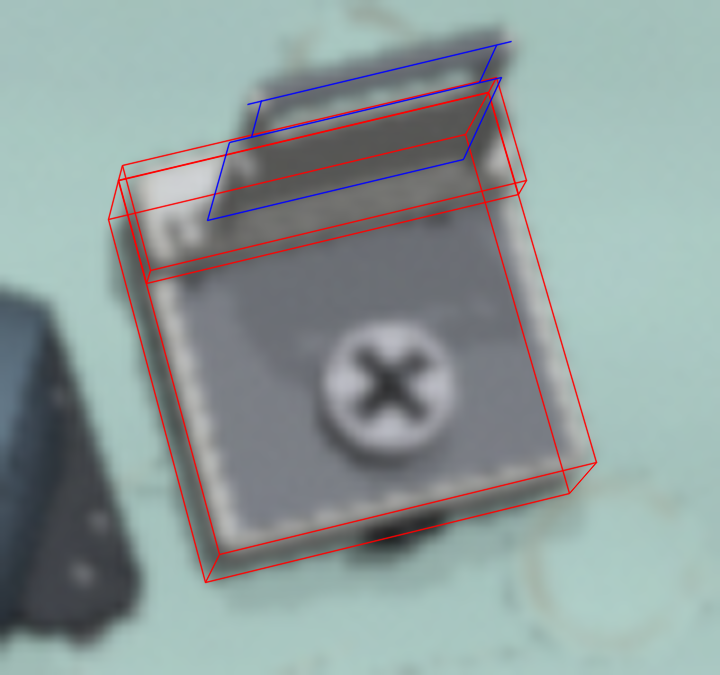

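Run:
```python
from h import *
ct=read_camera("top");cs=read_camera("side")
print(back(ct,[(382.6,207.2)],.067),back(cs,[(340.2,164.9)],.067))
crop(ct["color"],370,196,396,218,25,"c2t.png");
def ang(c,a,b):
    p=back(c,[a,b],.067);d=p[1]-p[0];return np.degrees(np.arctan2(d[1],d[0])),np.linalg.norm(d)
f=lambda p:(315+p[0]/18-.5,155+p[1]/18-.5)
print("side",ang(cs,f((418,130)),f((510,240))),ang(cs,f((395,212)),f((540,155))))
f=lambda p:(340+p[0]/8-.5,150+p[1]/8-.5)
print("top",ang(ct,f((318,433)),f((375,490))),ang(ct,f((318,490)),f((378,432))))
# bar: predictions
M=np.array([.4868,-.188,0])
for th in(1.5,1.55,1.6,1.65,1.7):
    P=M+Rz(.24)@np.array([.058-.108*np.cos(th),0,.072+.108*np.sin(th)]);print(th,proj(ct,P),proj(cs,P))
```

```text
[[ 0.48749591 -0.1880881   0.067     ]] [[ 0.48829831 -0.18830465  0.067     ]]
side (np.float64(134.23781237760969), np.float64(0.026620634626920346)) (np.float64(-137.90931448683088), np.float64(0.02575263909371339))
top (np.float64(-136.57240755523557), np.float64(0.025663086367302513)) (np.float64(-46.13120923129719), np.float64(0.027375937279881142))
1.5 [[382.85750278 176.91833496]] [[323.15604936 134.46229445]]
1.55 [[382.26130471 174.75572827]] [[321.03454545 134.37199754]]
1.6 [[381.65137376 172.62671801]] [[318.90922582 134.3611454 ]]
1.65 [[381.02967268 170.53790134]] [[316.78676396 134.42976801]]
1.7 [[380.3981963 168.4956809]] [[314.67381793 134.57759501]]
```

View pics/ov_side_b.png

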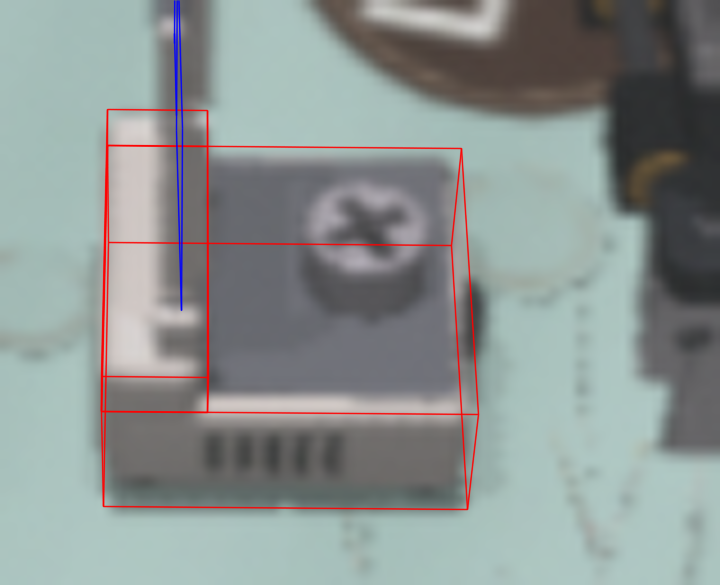

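View pics/c2t.png

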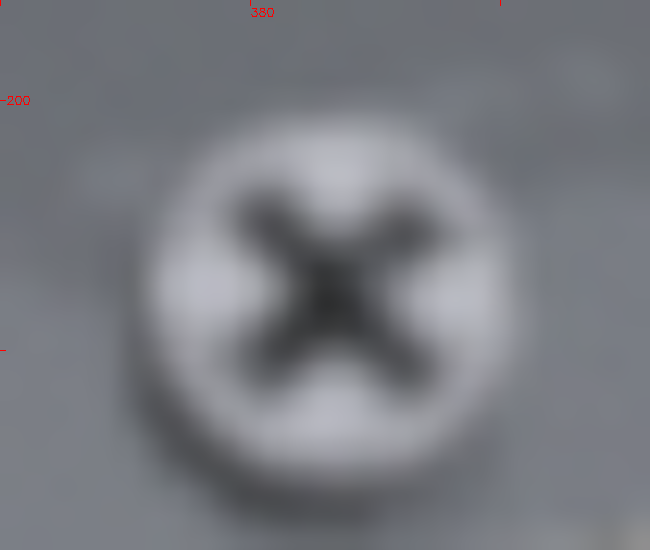

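Run:
```python
from h import *
for n in("top","side"):
    c=read_camera(n);g=cv2.cvtColor(c["color"],cv2.COLOR_BGR2GRAY).astype(np.float32)
    ctr=np.array([.4875,-.188] if n=="top" else [.4883,-.1883])
    for dx,dy in((0,0),(.0008,0),(0,.0008)):
        xs=np.arange(-.0145,.0146,.0005);X,Y=np.meshgrid(xs,xs);P=np.c_[X.ravel()+ctr[0]+dx,Y.ravel()+ctr[1]+dy,0*X.ravel()+.067]
        uv=proj(c,P).astype(np.float32);v=cv2.remap(g,uv[:,0].reshape(X.shape),uv[:,1].reshape(X.shape),cv2.INTER_CUBIC)
        r=np.hypot(X,Y);m=(r<.0135)&(r>.005);ph=np.arctan2(Y,X)
        w=(v.max()-v);z=(w*np.exp(4j*ph))[m].sum();print(n,np.degrees(np.angle(z)/4),
          "centroid",((w*X)[r<.0145].sum()/w[r<.0145].sum()).round(5),((w*Y)[r<.0145].sum()/w[r<.0145].sum()).round(5))
q=down(-1.27)
fingers.command_gripper(.06,20)
robot.move_to([.478,.206,.30],q)
cs=read_camera("side");ct=read_camera("top")
crop(cs["color"],250,190,370,310,6,"p1s.png")
print(monitor.read_time_s(),proj(cs,[.478,.206,.2028]),proj(cs,[.478,.206,.154]))
```

```text
top 42.16347130606706 centroid -0.00028 -0.00047
top 42.23920181078709 centroid -0.00074 -0.00046
top 42.15472756510637 centroid -0.00027 -0.00088
side 41.43142033690058 centroid -0.00031 -3e-05
side 41.75942604375084 centroid -0.00074 -2e-05
side 41.63007803097948 centroid -0.00031 -0.00046
14.3333 [[305.40123629 264.32688228]] [[305.88816247 276.22879602]]
```

View pics/p1s.png

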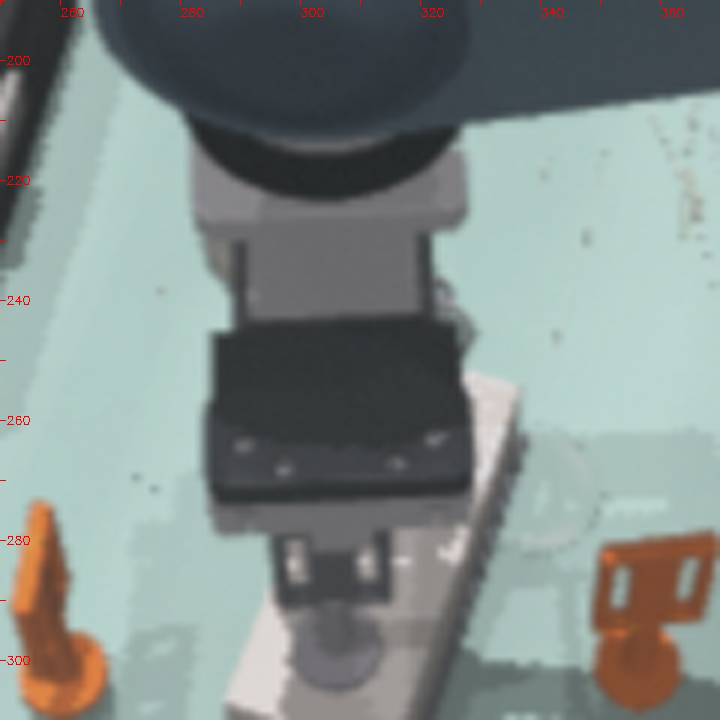

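Run:
```python
from h import *
print(robot.servo_line([.478,.206,.208],velocity=.1,force_limit=8), monitor.read_ee_pos())
cs=read_camera("side");crop(cs["color"],250,190,370,310,6,"p2s.png")
fingers.command_gripper(0,25)
print(monitor.read_gripper_width(),monitor.read_wrist_force(),monitor.read_time_s())
ct=read_camera("top");cs=read_camera("side");crop(cs["color"],250,190,370,310,6,"p3s.png")
```

```text
False [0.47849238 0.206076   0.20875459]
0.0077618537581204145 [ 0.66456032 -0.57679184 -0.30565313] 16.3
```

View pics/p3s.png

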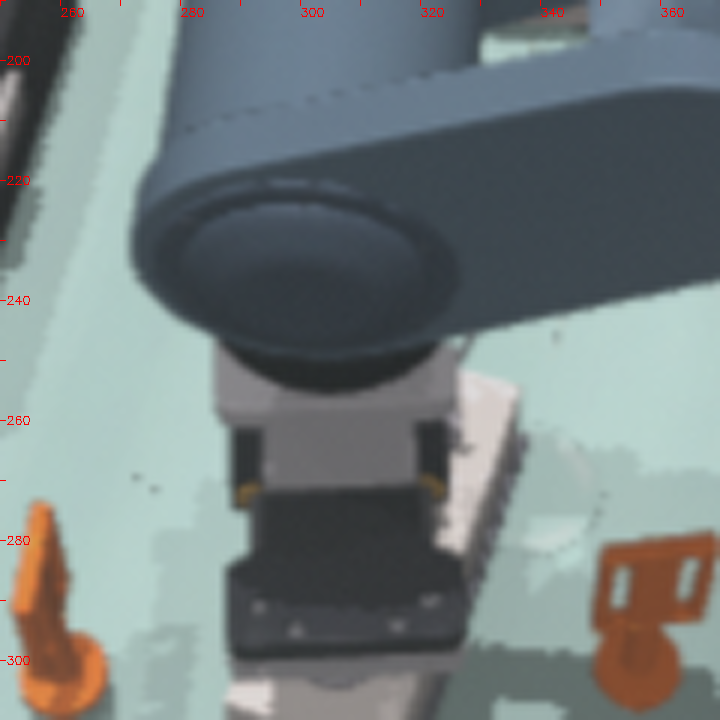

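Run:
```python
from h import *
fingers.command_gripper(0,40)
p=monitor.read_ee_pos()
f0=monitor.read_wrist_force()
robot.servo_line([p[0],p[1],.365],velocity=.15)
print(monitor.read_gripper_width(),monitor.read_wrist_force()-f0)
q=down(-np.radians(47.5))
robot.move_to([.475,-.06,.36],q)
robot.move_to([.4877,-.1884,.275],q)
print(monitor.read_ee_pos(),monitor.read_time_s())
ct=read_camera("top");cs=read_camera("side")
crop(cs["color"],300,90,370,190,7,"i1s.png");crop(ct["color"],340,150,430,240,8,"i1t.png")
cv2.imwrite("pics/i1s_raw.png",cs["color"])
for z in(.1,.117):print(proj(cs,[.4877,-.1884,z]))
```

```text
0.007403645969479165 [ 0.60327776  0.46947954 -1.02703174]
[ 0.48818193 -0.18754634  0.27557418] 19.5167
[[341.03581937 156.52908819]]
[[341.36577905 152.04622353]]
```

View pics/i1s.png

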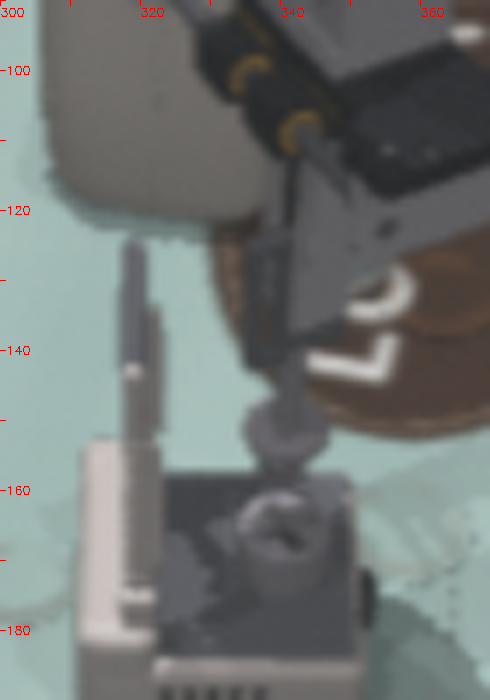

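View pics/i1t.png

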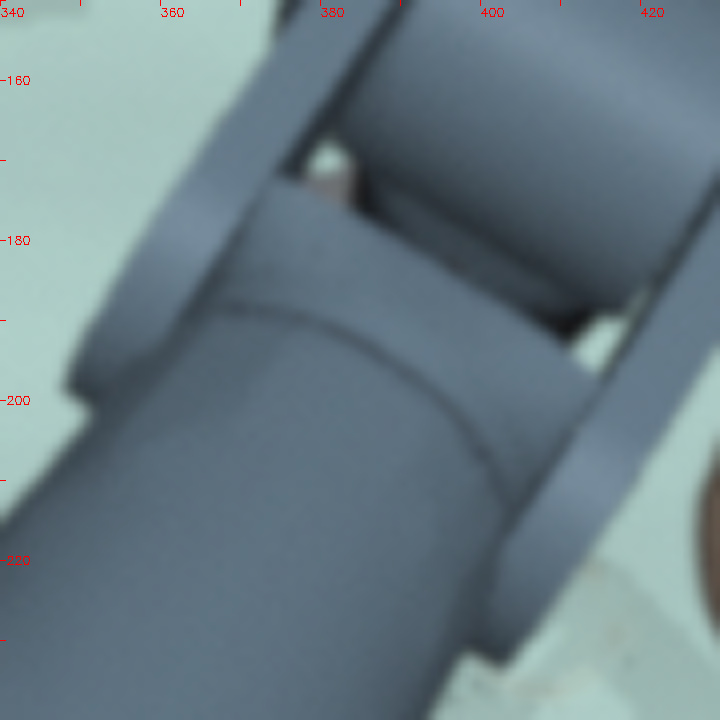

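```bash
cat > ov2.py <<'E'
from h import *
import sys
def ov(name,dx=0.,dy=0.,box=(325,135,360,185),k=13,dz=.1765,cc=(.4877,-.1884)):
    c=read_camera("side");p=monitor.read_ee_pos();print(p)
    x0,y0,x1,y1=box;im=cv2.resize(c["color"][y0:y1,x0:x1],None,fx=k,fy=k,interpolation=cv2.INTER_CUBIC)
    raw=im.copy()
    f=p[2]-dz;t=np.linspace(0,2*np.pi,60)
    def circ(cx,cy,z,r,col):
        uv=(proj(c,np.c_[cx+r*np.cos(t),cy+r*np.sin(t),0*t+z])+.5-[x0,y0])*k
        cv2.polylines(im,[uv.astype(int)],True,col,1,cv2.LINE_AA)
    for z in(.018,.025):circ(p[0]+dx,p[1]+dy,f+z,.017,(0,0,255))
    circ(p[0]+dx,p[1]+dy,f,.012,(0,255,255));circ(p[0]+dx,p[1]+dy,f+.04,.006,(0,255,0))
    circ(*cc,.067,.019,(255,0,0));circ(*cc,.045,.019,(255,0,0))
    cv2.imwrite("pics/"+name,np.hstack([raw,im]))
if __name__=="__main__": ov(sys.argv[1],*map(float,sys.argv[2:]))
E
python3 ov2.py o1.png
```

```text
[ 0.48847245 -0.18723238  0.27659841]
```

View pics/o1.png

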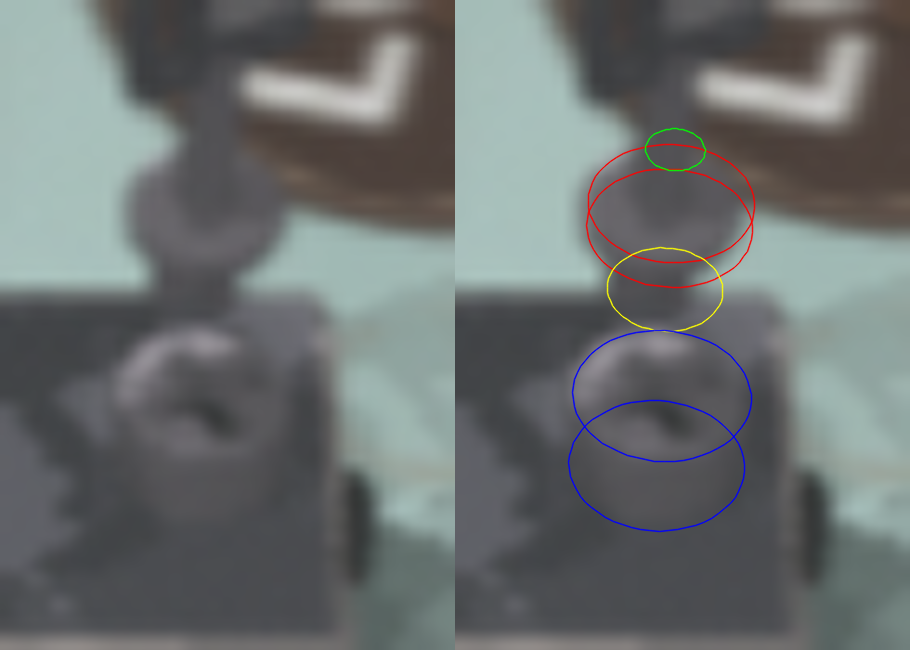

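Run:
```python
from h import *
P=[]
for i in range(8):
    P.append(monitor.read_ee_pos());robot.dwell(.03)
P=np.array(P);print(P.round(4)); print(monitor.read_wrist_force(),monitor.read_time_s())
```

```text
[[ 0.4885 -0.1872  0.2766]
 [ 0.4884 -0.1873  0.2766]
 [ 0.4883 -0.1874  0.2764]
 [ 0.4883 -0.1874  0.2763]
 [ 0.4882 -0.1876  0.2761]
 [ 0.4881 -0.1876  0.276 ]
 [ 0.488  -0.1877  0.2758]
 [ 0.4879 -0.1879  0.2757]]
[-0.21859418  0.44004346 -0.5949402 ] 19.9333
```

Run:
```python
from h import *
import ov2
robot.servo_line([.4865,-.1888,.262],velocity=.03)
robot.dwell(.6)
ov2.ov("o2.png",box=(328,140,356,180),k=15)
print(monitor.read_time_s(),monitor.read_wrist_force())
```

```text
[ 0.4864995  -0.18880017  0.26199793]
21.1667 [-0.30703109 -0.5784605  -1.14615339]
```

View pics/o2.png

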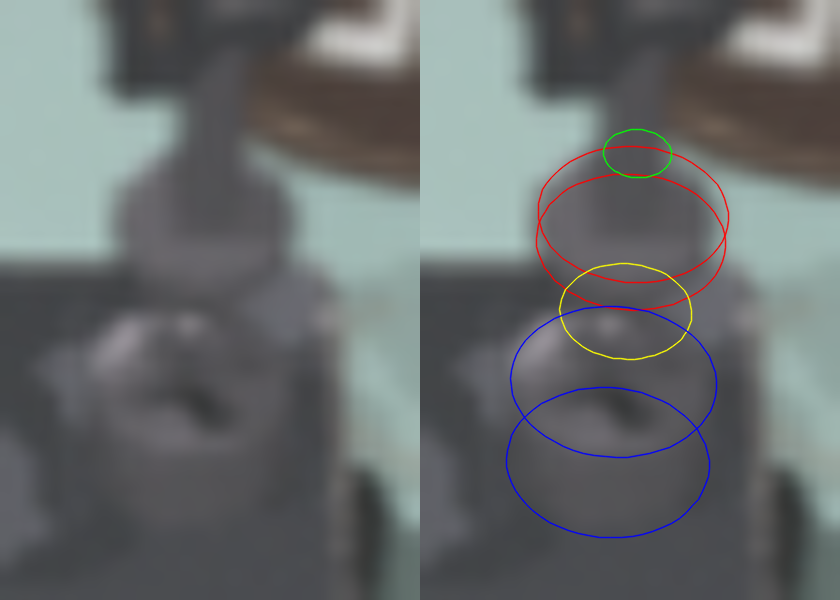

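Run:
```python
from h import *
robot.servo_line([.4873,-.1885,.252],velocity=.03)
robot.dwell(.3)
print(monitor.read_wrist_force())
r=robot.servo_line([.4873,-.1885,.234],velocity=.02,force_limit=7)
print(r,monitor.read_ee_pos(),monitor.read_wrist_force(),monitor.read_wrist_torque(),monitor.read_time_s(),monitor.read_gripper_width())
```

```text
[-0.72576345 -0.34391511 -1.42839169]
False [ 0.48737032 -0.18854203  0.23411772] [-0.10503887  0.7200021  -0.8696393 ] [-0.05422437 -0.0132033   0.03192503] 23.0 0.007944010377790942
```

Run:
```python
from h import *
r=robot.servo_line([.4873,-.1885,.2285],velocity=.02,force_limit=25)
print(r,monitor.read_ee_pos(),monitor.read_wrist_force())
r=robot.servo_line([.4873,-.1885,.215],velocity=.015,force_limit=22)
print(r,monitor.read_ee_pos(),monitor.read_wrist_force())
robot.dwell(.5)
print(monitor.read_ee_pos(),monitor.read_wrist_force(),monitor.read_wrist_torque(),monitor.read_time_s(),monitor.read_gripper_width())
import ov2
ov2.ov("o3.png",box=(300,115,360,200),k=9)
```

```text
False [ 0.48750962 -0.18863249  0.22901497] [-1.3095949   1.29373778  5.02604567]
True [ 0.48779645 -0.18875533  0.22525134] [-2.06509404  2.03393494  6.42312367]
[ 0.4877402  -0.18873837  0.22525899] [-1.32238841  0.69789406  6.641661  ] [ 0.30662384  0.49908215 -0.01007971] 24.4583 0.007864007561277654
[ 0.48774586 -0.18873057  0.22527826]
```

View pics/o3.png

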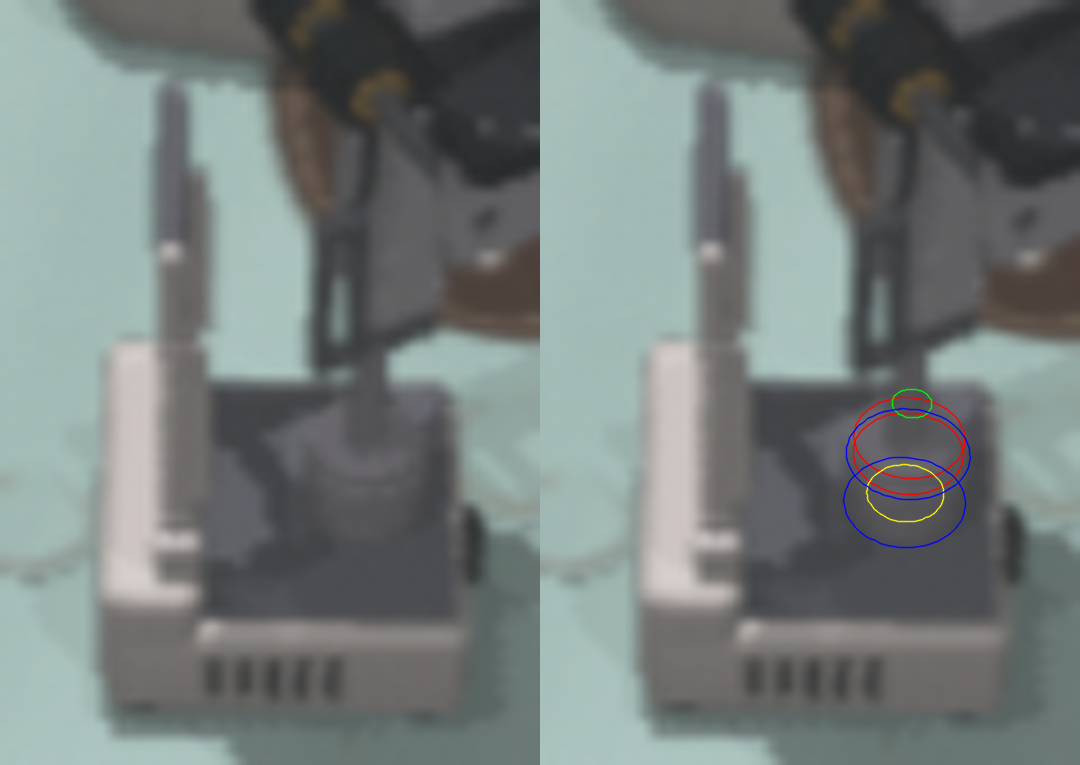

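Run:
```python
from h import *
for z in(.2245,.2235,.2225,.2215):
    robot.servo_line([.4876,-.1886,z],velocity=.01); robot.dwell(.25)
    f=monitor.read_wrist_force();print(z,monitor.read_ee_pos(),f,monitor.read_wrist_torque(),monitor.read_gripper_width())
    if f[2]>22: break
print(monitor.read_time_s())
```

```text
0.2245 [ 0.48773775 -0.18871915  0.22502887] [-2.20041642  2.19849328  6.61501   ] [ 0.31192452  0.4362331  -0.00514089] 0.007519921586571092
0.2235 [ 0.48784378 -0.18876312  0.22482932] [-3.33216899  1.94994192 10.49790005] [0.52294419 0.8947202  0.05457209] 0.007842238581632107
0.2225 [ 0.48792731 -0.1888162   0.22480136] [-4.88896051  2.76369359 16.36710664] [0.84045017 1.3944262  0.06616372] 0.007912819207224609
0.2215 [ 0.48805713 -0.18885784  0.22478499] [-7.0107728   3.94419501 22.82507822] [1.18569041e+00 1.89202457e+00 1.11419641e-03] 0.0077987278266252
26.5083
```

Run:
```python
from h import *
robot.servo_line([.4868,-.1881,.2217],velocity=.01); robot.dwell(.5)
print(monitor.read_ee_pos(),monitor.read_wrist_force(),monitor.read_wrist_torque(),monitor.read_gripper_width(),monitor.read_time_s())
ct=read_camera("top");cs=read_camera("side")
crop(cs["color"],300,115,360,200,9,"f_s.png");crop(cs["color"],330,140,356,180,18,"f_z.png")
cv2.imwrite("pics/f_side.png",cs["color"])
```

```text
[ 0.48766275 -0.1886552   0.22477376] [-4.37331044  3.56041854 19.1759422 ] [0.81736836 1.30100289 0.01530946] 0.007973081552024908 27.2583
```

View pics/f_z.png

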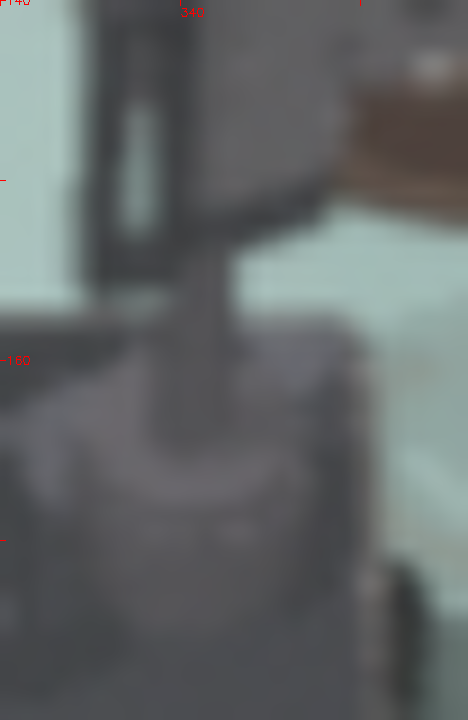

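View pics/f_side.png

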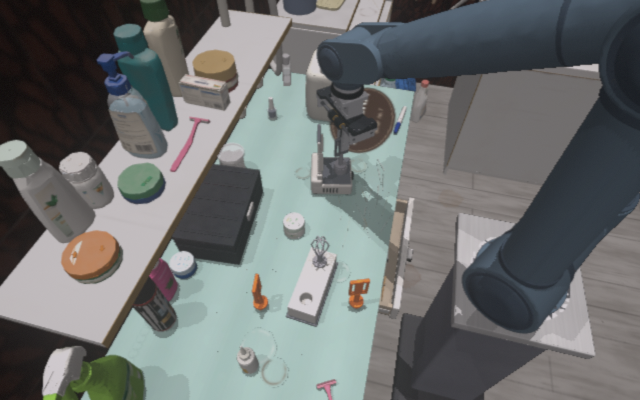

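Run:
```python
from h import *
print(robot.job_done(),monitor.read_wrist_force(),monitor.read_ee_pos(),monitor.read_time_s())
```

```text
the job is handed in; nothing more can be done
the job is handed in; nothing more can be done
```

I folded the guard upright, moved the grey paddle from the rack to the chuck, and pressed it home. I then handed the job in with the gripper still holding the paddle and pressing down. The hand-in reports no verdict.

- **Guard:** it stands at about 1.61 rad from both cameras, roughly 2° past square and within the 10° limit.
- **Key fit:** I measured the slots at about 42° and turned the paddle to 42.5°. The key dropped in with no contact force. On the way down, the wrist force reached about 5 N, and it jumped when the collar met the chuck.
- **Paddle home:** the tool stops hard at z = 0.2248 m, against an expected 0.2255 m. It stayed there while the push rose to about 19 N up on the tool. That is well above the ejector's 8 N. I last read the grip opening as 8.0 mm on the 8 mm blade, with 40 N commanded.
- **Whisk, pots and bottle:** in the last side picture the whisk is still in its hole, and the pots and bottle look undisturbed.

Some things were not ideal or could not be checked:

- **Side load:** about 5–6 N of sideways force was left at the wrist after I shifted the tool to reduce it.
- **Camera coverage:** the arm blocked the top camera during insertion. Alignment and seating were checked only with the side camera and the tool readings. The two cameras also disagreed by about 5 mm around the rack.
- **After hand-in:** the call I meant to use for a final force reading returned nothing. The figures above are from just before it, at 27.3 s of the 54 s allowed.

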